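# Space the dividers of a sheet rack with a spacer block

### The job

The three dividers of the sheet rack stand a little too near the bolted end plate: set three equal slots, each exactly one spacer block wide, by stepping the black block along the row from the end plate outwards. At each slot bring its nose in from the robot's side, pause with its straight face resting lightly against the plate already set, then ease the block on along that plate so that its tapered side wedges the next divider out until the full-width part is between the two, never forcing it or shoving a plate already set, and lift it out. At the end stand the block upright on the bench; touch the rack only with the block and leave the other things alone.

Things in the scene. Friction and masses are not known exactly. Their poses are not given: they have to be found in the camera images.
- rack: rack base screwed to the bench: two 20 mm square aluminium rails 190 mm long, 60 mm apart; yaw up to 0.3 rad. Origin on the bench under its middle; x = depth, away from the robot; y = along the row, from the end plate outwards; z up. The front edges of all plates lie at x = -50 mm, the back edges at +50 mm.
- end_plate: aluminium end plate bolted at the rack's -y end, does not move: 100 mm deep (x), 10 mm thick (y), from 20 to 64 mm above the bench. Origin in the middle of its lower edge, 20 mm above the bench, faces at y = -5 and +5 mm; axes as the rack's.
- divider1: first divider from the end plate: aluminium plate 100 mm deep (x), 6 mm thick, 20 to 64 mm above the bench, on a foot (16 mm wide, +y side, to 26 mm above the bench). Origin in the middle of the plate's lower edge, faces at y = -3 and +3 mm; axes as the rack's. Slides along y only, drags with about 3 N, stays where left. Starts 3 to 8 mm short of its right place.
- divider2: second divider from the end plate: aluminium plate 100 mm deep (x), 6 mm thick, 20 to 64 mm above the bench, on a foot (16 mm wide, +y side, to 26 mm above the bench). Origin in the middle of the plate's lower edge, faces at y = -3 and +3 mm; axes as the rack's. Slides along y only, drags with about 3 N, stays where left. Starts 3 to 8 mm short of its right place.
- divider3: third divider from the end plate: aluminium plate 100 mm deep (x), 6 mm thick, 20 to 64 mm above the bench, on a foot (16 mm wide, +y side, to 26 mm above the bench). Origin in the middle of the plate's lower edge, faces at y = -3 and +3 mm; axes as the rack's. Slides along y only, drags with about 3 N, stays where left. Starts 3 to 8 mm short of its right place.
- spacer: black plastic block, 80 high, 0.26 kg, standing, x roughly away from the robot. In plan (mm): 30 wide from x -27.5 to 17.5, then the +y side tapers over 35 to a nose 16 wide, 10 long, tip at x 62.5; the -y face (y -15) is straight throughout. Origin under the part to grip: its 30 mm wide sides, 62 mm above the underside so the fingertips clear the plates.
- carton: small orange carton 75 x 120 x 45 mm, to be left alone; origin under its middle
- blank: loose steel sheet blank 100 x 140 x 4 mm lying on the bench, to be left alone; origin under its middle
- screwdriver: blue screwdriver 200 mm long lying on the bench, to be left alone; origin under its middle
There are look-alikes about, which are no part of the job. Of the things that look like the rack, the middle-sized one is meant.

How it is judged:
By the outcome, as a careful person would: the job done as asked, in the order asked, and still so for the second after the job is handed in, with the robot touching nothing.
It also fails if it takes over 72 s, if anything falls off the work surface, if the arm or the gripper's body presses on something with over 40 N, if the wrist force passes 120 N, or if a joint passes its speed limit or range.

### The arm

A 6-joint arm with a two-finger parallel gripper is mounted at the origin on the work surface. World frame = base frame: x ahead of the robot, y to its left, z up, the work surface at z = 0. Lengths are in m, angles in degrees, forces in N, time in s.
With the tool pointing down it reaches from about 0.4 to 0.825 m from the base axis. Payload 7 kg.
Tool frame: the origin (TCP) lies on the centre line of the jaws, within the pads' length; the fingertips stand 19 mm ahead of it and the grasp point (between the pads) is the TCP (r.tip_extent is the distance from the TCP to the fingertips, in m); z points along the fingers, y is the line along which they close (so a half turn about z gives the same grasp; the last joint's range is limited). The gripper opens to 88 mm and grips with 3 to 60 N. Pads are 19 mm wide; open, the fingers measure 130 mm over their backs; the gripper's body (78 mm by 193 mm) begins 47 mm behind the grasp point.
Start: joints at [80.105, 20.546, 0.682, 0, -70.136, -16.507], TCP at [0.3, 0.605, 0.246] pointing down, gripper open.
Joint ranges: [-176.03, 176.03], [-82.01, 121.73], [-58.28, 71.71], [-173.87, 95.51], [-174.79, -0.11], [-173.66, 173.66]. Speed limits (degrees/s): [136.94, 136.94, 172.46, 180, 180, 180].

### API

Orientations are given as [roll, pitch, yaw] about the fixed x, y, z axes, in that order (R = Rz(yaw) Ry(pitch) Rx(roll)).
In Python, from plant import r gives the robot as it stands. The module is installed in compiled form; this text tells all that it offers.
- The arm moves only by the tool jog_arm, never from a script. Its argument "deltas" is a list that holds one entry, the list of rows, each a list of 5 numbers: the opening, from -1 (shut) to 1 (fully open), then the shift along the world's x, y, z in cm, then the turn about the world's z in rad. In form: [[[claw, dx, dy, dz, turn], ...]]. A call has 1 to 8 rows; each row shifts and turns the commanded pose from where the row before left it; what a row does not reach is not made up. A row lasts 1/8 s, in which the tool goes at most 62.5 mm and 10.7 degrees, less where a joint would pass 70% of its speed; a pose out of reach is approached as far as the arm can. A call with a gripper value outside its range is refused whole. The fingers move at their own pace and stop on an object; "force" is the grip in N (left out, the last holds). Time passes only in rows, so rows that do not move let the fingers close. It gives the time, the measured TCP pose, the force, the opening and the grip force at its end, in the units of the state.
- r.get_state(): the state, without advancing time (a new reading comes with each control period).
- r.capture(name): name is "scene" or "top"; returns the picture (480x640x3 uint8, blue, green, red); there is no depth.
- r.camera_info(name): a dict with "fx", "fy", "cx", "cy" (pixels), "view" (4x4, takes a point from world to camera coordinates). Camera axes: x right, y up, looking along -z (the intrinsics and any distortion apply to the point x, -y, -z); pixel columns grow to the right and rows downward; lengths in m; the calibration is good to about 2 mm. A picture is of the moment at which its call begins. camera_info takes no time and is no camera call.
- r.close_job(): hands the job in; it is judged then, once.
The state is a dict: "time_s": time; "joints": joint angles; "qd": joint speeds; "joint_torque": joint torques, N m; "tcp_pos": TCP position; "eef_rot": TCP orientation; "contact_force": force on the tool from outside, world axes, zero at the start; "moment": the same for the moment, N m; "gripper_width": finger opening in m; "gripper_force": force on a finger pad.
Only numpy, scipy, OpenCV 4.12 (cv2) and the standard library are available. Lean on these libraries where they do the work, as an engineer would, in place of code of your own. Each camera call takes 0.05 s, during which the arm holds its last target. There are 200 camera calls.

## Working session

There is one attempt and no reset: what is moved stays moved. The work goes in short steps, Python scripts to look and compute and a tool call to move; the robot and the scene stay as the last step left them, time stands still between calls to the robot, and variables do not carry over. Pictures are saved under pics/ and viewed, at most 10 in all, crops included, and the job is handed in when it is done.

Besides the shell and the picture viewer there is one more tool, called after "Request:" as name(argument=value, ...), one argument or row to a line, values as JSON. jog_arm: Moves the arm, as the interface text tells. Its arguments: {"type":"object","properties":{"deltas":{"type":"array"},"force":{"type":"number"}},"required":["deltas"]}

```bash
mkdir -p pics; ls
python3 - <<'E'
from plant import r
import cv2,numpy as np
np.set_printoptions(precision=4,suppress=True)
for n in("scene","top"):
    cv2.imwrite(f"pics/{n}0.png",r.capture(n)); i=r.camera_info(n)
    print(n,{k:(np.array(v) if k=="view" else v) for k,v in i.items()})
print(r.get_state(), r.tip_extent)
E
```

```text
pics
scene {'fx': 596.0886160834472, 'fy': 596.0886160834472, 'cx': 303.73182764624926, 'cy': 234.54701889341078, 'view': array([[ 0.4837,  0.8752, -0.0127, -0.2757],
       [-0.6714,  0.3803,  0.6361,  0.2987],
       [ 0.5616, -0.2992,  0.7715, -1.5812],
       [ 0.    ,  0.    ,  0.    ,  1.    ]])}
top {'fx': 584.238772005826, 'fy': 584.238772005826, 'cx': 321.80704192595005, 'cy': 237.7990406500878, 'view': array([[ 0.0295, -0.9991,  0.0292,  0.005 ],
       [ 0.9851,  0.034 ,  0.1683, -0.5253],
       [-0.1692,  0.0238,  0.9853, -1.2915],
       [ 0.    ,  0.    ,  0.    ,  1.    ]])}
{'time_s': 0.1, 'joints': array([ 80.106 ,  20.5878,   0.6372,  -0.0156, -70.1353, -16.5057]), 'qd': array([ 0.1151, -0.0434,  0.1646,  0.0282,  0.0264, -0.0708]), 'joint_torque': array([ -0.0005, -58.4163,  29.375 ,   7.0154,   0.0102,  -0.    ]), 'tcp_pos': array([0.3   , 0.6042, 0.2447]), 'eef_rot': array([179.9136,  -0.0103, -26.405 ]), 'contact_force': array([-0.859 ,  0.2918,  0.208 ]), 'moment': array([ 0.0257, -0.0161, -0.0349]), 'gripper_force': 0.0, 'gripper_width': 0.0875616376399991} 0.019
```

View pics/scene0.png

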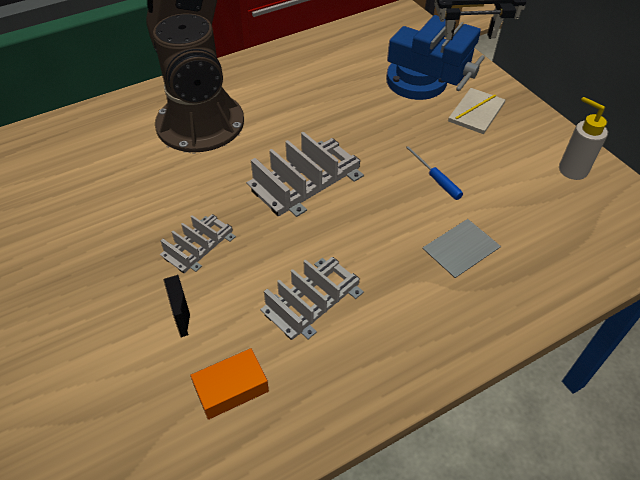

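View pics/top0.png

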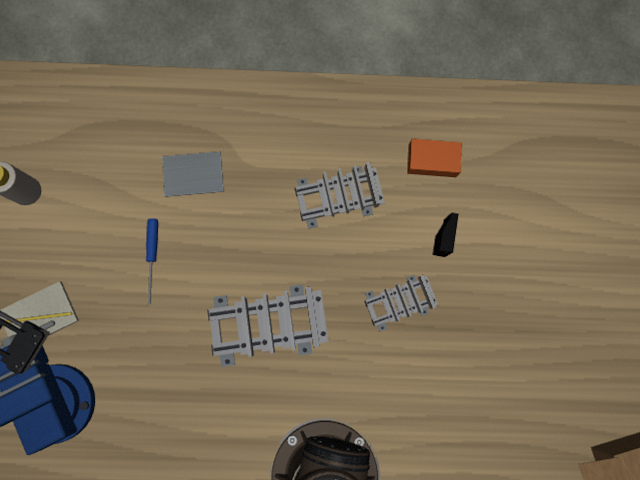

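The scene view shows three racks and the top view confirms it: large at top-view (268,325), small at (400,300), and the middle-sized one at (340,195). The black spacer is at (446,235), its nose up the image. The carton is at (435,157), clear of both.

Run:
```python
import cv2
t=cv2.imread("pics/top0.png")[140:265,285:470]; cv2.imwrite("pics/t1.png",cv2.resize(t,None,fx=4.3,fy=4.3,interpolation=cv2.INTER_CUBIC))
t=cv2.imread("pics/scene0.png")[245:345,155:370]; t=cv2.convertScaleAbs(t,alpha=1.3,beta=20);cv2.imwrite("pics/s1.png",cv2.resize(t,None,fx=3.7,fy=3.7,interpolation=cv2.INTER_CUBIC))
```

```text
(no output)
```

View pics/t1.png

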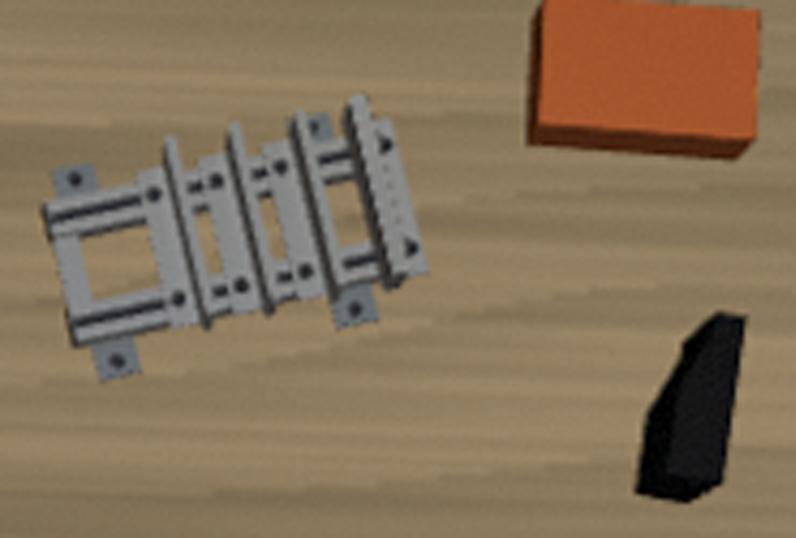

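View pics/s1.png

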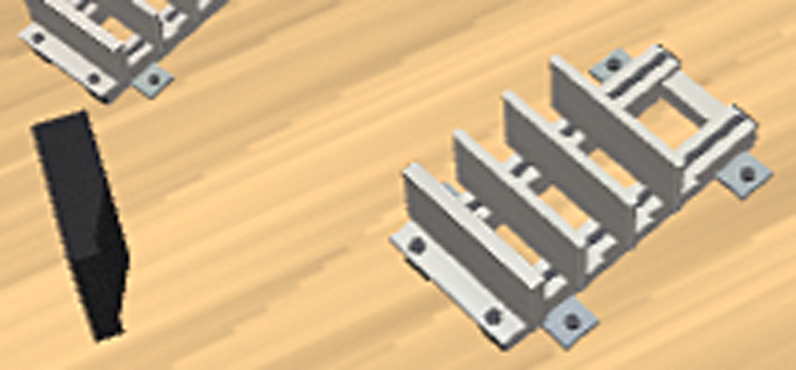

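Crops: in the top crop the dividers' top edges run at about (298,112)-(335,300), (233,125)-(268,312) and (170,140)-(208,325), with the end plate at (358,97)-(393,287). The scene crop shows the same four tops. I'll fit poses from both views.

```bash
cat > h.py <<'E'
from plant import r
import cv2,numpy as np
from scipy.optimize import least_squares,minimize
np.set_printoptions(precision=4,suppress=True)
I={n:r.camera_info(n) for n in("scene","top")}
def proj(n,P):
    i=I[n];P=np.atleast_2d(P);c=P@np.array(i["view"])[:3,:3].T+np.array(i["view"])[:3,3]
    return np.c_[i["fx"]*c[:,0]/-c[:,2]+i["cx"],i["fy"]*c[:,1]/c[:,2]+i["cy"]]
def tri(a,b):
    return least_squares(lambda p:np.r_[proj("top",p)[0]-a,proj("scene",p)[0]-b],[.6,0,.05])
def W(p,L):  # pose x,y,yaw ; local pts
    c,s=np.cos(p[2]),np.sin(p[2]);L=np.atleast_2d(L)
    return np.c_[p[0]+c*L[:,0]-s*L[:,1],p[1]+s*L[:,0]+c*L[:,1],L[:,2]]
SP=[np.array([[-27.5,-15],[17.5,-15],[17.5,15],[-27.5,15]])/1e3,np.array([[17.5,-15],[52.5,-15],[52.5,1],[17.5,15]])/1e3,np.array([[52.5,-15],[62.5,-15],[62.5,1],[52.5,1]])/1e3]
def mask(n,p,S=8,off=None):
    x0,y0,w,h=off;m=np.zeros((h*S,w*S),np.uint8);z=p[3] if len(p)>3 else 0
    for q in SP:
        L=np.r_[np.c_[q,np.full(4,z)],np.c_[q,np.full(4,z+.08)]]
        u=(proj(n,W(p,L))+.5-[x0,y0])*S
        cv2.fillConvexPoly(m,cv2.convexHull(u.astype(np.float32)).round().astype(np.int32),255)
    return cv2.resize(m,(w,h),interpolation=cv2.INTER_AREA)/255.
def fit_spacer(imgs,p0,offs):
    T={}
    for n,o in offs.items():
        g=imgs[n][o[1]:o[1]+o[3],o[0]:o[0]+o[2]].max(2).astype(float)
        T[n]=np.clip((90-g)/55,0,1)
    f=lambda p:sum(np.abs(mask(n,p,8,offs[n])-T[n]).sum() for n in offs)
    s=minimize(f,p0,method="Nelder-Mead",options=dict(initial_simplex=np.array([p0]+[np.array(p0)+d for d in np.diag([.01,.01,.1,.01])[:len(p0),:len(p0)]]),xatol=1e-5,fatol=.01,maxiter=600))
    return s.x,s.fun
E
python3 - <<'E'
from h import *
t=lambda a:(np.array(a)+.5)/4.3-.5+[285,140]
s=lambda a:(np.array(a)+.5)/3.7-.5+[155,245]
T=[t(a) for a in [(358,97),(393,287),(299,112),(336,300),(233,125),(268,312),(170,140),(208,325)]] # back, front
S=[s(a) for a in [(540,291),(410,166),(583,248),(457,133),(632,208),(508,95),(682,168),(555,62)]]
for a,b in zip(T,S):
    k=tri(a,b);print(k.x,np.sqrt(2*k.cost))
def R(q):
    o=[]
    for i in range(4):
        L=np.array([[.05,q[3+i],q[7]],[-.05,q[3+i],q[7]]]);w=W(q,L)
        o+=[proj("top",w)-T[2*i:2*i+2],proj("scene",w)-S[2*i:2*i+2]]
    return np.r_[np.ravel(o),q[3]*1e3]
k=least_squares(R,[.65,0,.2,0,.03,.06,.09,.064],x_scale=[.1,.1,.1,.01,.01,.01,.01,.01])
print("rack(endplate centre)",k.x,np.sqrt(2*k.cost/32)); print(np.round(k.fun,1))
imgs={n:cv2.imread(f"pics/{n}0.png") for n in I}
p=fit_spacer(imgs,[.6,-.2,0.,0.],{"top":(425,205,40,60),"scene":(155,270,45,75)});print("spacer",p)
E
```

```text
[ 0.7037 -0.0795  0.0594] 0.1310361800970862
[ 0.6003 -0.1011  0.0547] 0.5428944591363879
[ 0.6933 -0.0482  0.0612] 0.44853220661512905
[ 0.5927 -0.0699  0.0538] 0.023821471556281948
[ 0.6845 -0.0135  0.0608] 0.8156377766453516
[ 0.5845 -0.034   0.0545] 0.2031066388572379
[0.6755 0.0212 0.0607] 0.09191376983935257
[ 0.5768 -0.0014  0.054 ] 0.36598809402815446
rack(endplate centre) [ 0.6508 -0.0905  0.2329  0.      0.0324  0.0687  0.1033  0.0574] 0.732097705549933
[-0.3  2.   0.9 -0.9 -0.7 -1.3  0.3  0.1 -0.2  1.1  0.4 -1.2  0.3  0.3
  0.1 -0.2 -0.1  1.   0.8 -1.   0.9  0.3  0.  -0.  -0.1  0.4 -0.1 -1.1
  0.2  0.9  0.  -0.5  0. ]
spacer (array([ 0.6 , -0.19,  0.  ,  0.  ]), np.float64(1568.290909090909))
```

Run:
```python
from h import *
imgs={n:cv2.imread(f"pics/{n}0.png") for n in I}
p,f=fit_spacer(imgs,[.535,-.255,-.1,0.],{"top":(425,205,40,60),"scene":(155,270,45,75)});print("spacer",p,f)
p3,f=fit_spacer(imgs,p[:3],{"top":(425,205,40,60),"scene":(155,270,45,75)});print("spacer z0",p3,f)
q=[.6508,-.0905,.2329,0,.0324,.0687,.1033]
out=[]
for n,(x0,y0,w,h),k in(("top",(292,158,95,72),7),("scene",(258,252,110,90),7)):
    c=cv2.resize(imgs[n][y0:y0+h,x0:x0+w],None,fx=k,fy=k,interpolation=cv2.INTER_CUBIC)
    c=cv2.convertScaleAbs(c,alpha=1.2)
    for i in range(4):
        t=.005 if i==0 else .003
        L=np.array([[-.05,q[3+i]-t,.064],[.05,q[3+i]-t,.064],[.05,q[3+i]+t,.064],[-.05,q[3+i]+t,.064]])
        u=(proj(n,W(q,L))+.5-[x0,y0])*k
        cv2.polylines(c,[u.round().astype(int)],True,(0,0,255),1,cv2.LINE_AA)
    cv2.imwrite(f"pics/ov_{n}.png",c)
```

```text
spacer [ 0.5264 -0.2595 -0.1434  0.0022] 134.50980392156862
spacer z0 [ 0.5248 -0.2601 -0.134 ] 124.94509803921568
```

View pics/ov_top.png

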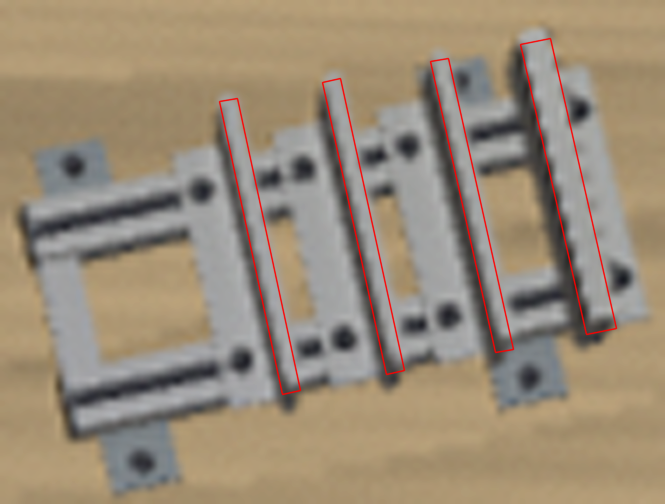

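The overlay is within about one pixel. The bright top faces border the dark +y faces on their left, so I'll refine on that edge. In the scene view the dark faces are the -y ones.

Run:
```python
from h import *
imgs={n:cv2.imread(f"pics/{n}0.png").max(2).astype(np.float32) for n in I}
def samp(n,P):
    u=proj(n,P).astype(np.float32);return cv2.remap(imgs[n],u[:,:1],u[:,1:],cv2.INTER_LINEAR).ravel()
xs=np.linspace(-.044,.044,60);q0=np.array([.6508,-.0905,.2329,0,.0324,.0687,.1033])
def ylines(n,yaw,i):  # best edge offset & score for plate i
    t=.005 if i==0 else .003;sg=1 if n=="top" else -1
    best=(-1e9,)
    for y in np.arange(q0[3+i]-.006,q0[3+i]+.006,.0002):
        f=lambda d:samp(n,W([*q0[:2],yaw],np.c_[xs,np.full(60,y+sg*(t+d)),np.full(60,.064)]))
        s=(f(-.002)-f(.0015)).mean()
        best=max(best,(s,y))
    return best
for n in I:
    res=[]
    for yaw in np.arange(.14,.32,.005):
        b=[ylines(n,yaw,i) for i in range(4)];res.append((sum(x[0] for x in b),yaw,[round(x[1],4) for x in b],[round(float(x[0])) for x in b]))
    for z in sorted(res,key=lambda z:-z[0])[:3]:print(n,z)
    yaw=max(res,key=lambda z:z[0])[1]
    # ends: mean gradient along x at top face of plates
    ys=max(res,key=lambda z:z[0])[2]
    for i in range(4):
        X=np.arange(-.07,.07,.0005);v=samp(n,W([*q0[:2],yaw],np.c_[X,np.full(len(X),ys[i]),np.full(len(X),.064)]));g=np.gradient(cv2.GaussianBlur(v[None],(5,1),0)[0])
        a=X<0;print(n,i,"front",X[a][np.argmax(abs(g[a])*(X[a]<-.035))],"back",X[~a][np.argmax(abs(g[~a])*(X[~a]>.035))])
```

```text
scene (np.float32(352.2433), np.float64(0.2500000000000001), [np.float64(-0.002), np.float64(0.0302), np.float64(0.0665), np.float64(0.1017)], [97, 85, 85, 85])
scene (np.float32(351.21848), np.float64(0.2550000000000001), [np.float64(-0.002), np.float64(0.0302), np.float64(0.0665), np.float64(0.1017)], [97, 85, 85, 85])
scene (np.float32(351.00226), np.float64(0.2450000000000001), [np.float64(-0.002), np.float64(0.0302), np.float64(0.0665), np.float64(0.1017)], [96, 85, 85, 85])
scene 0 front -0.04949999999999999 back 0.0520000000000001
scene 1 front -0.04749999999999999 back 0.06500000000000011
scene 2 front -0.065 back 0.054500000000000104
scene 3 front -0.04849999999999999 back 0.0515000000000001
top (np.float32(254.33371), np.float64(0.2550000000000001), [np.float64(-0.0012), np.float64(0.0312), np.float64(0.0673), np.float64(0.1021)], [73, 65, 61, 55])
top (np.float32(253.63142), np.float64(0.2600000000000001), [np.float64(-0.0012), np.float64(0.0312), np.float64(0.0673), np.float64(0.1021)], [73, 65, 61, 55])
top (np.float32(253.4613), np.float64(0.2500000000000001), [np.float64(-0.0012), np.float64(0.0312), np.float64(0.0673), np.float64(0.1021)], [73, 64, 61, 55])
top 0 front -0.044999999999999984 back 0.06450000000000011
top 1 front -0.044999999999999984 back 0.0535000000000001
top 2 front -0.04899999999999999 back 0.04250000000000009
top 3 front -0.045999999999999985 back 0.06000000000000011
```

View pics/ov_scene.png

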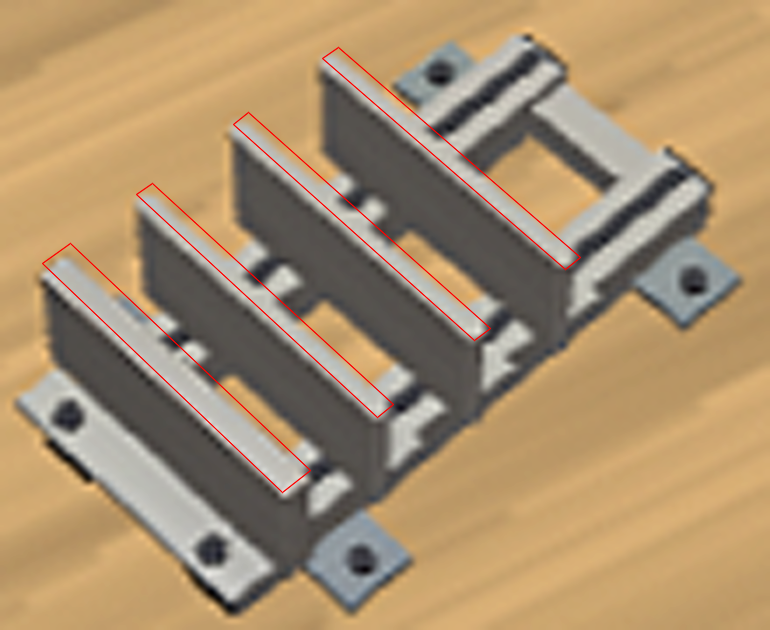

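Both views agree: rack yaw is about 0.2525 rad, the dividers are about 5.5 to 6.5 mm short, and plate tops are about 60 mm high, against 64 mm in the text. The spacer is at (0.525,-0.260) with yaw about -0.134. I'll move above it now.

Request:
jog_arm(
  deltas=[
    [[1,1.4,-5.4,0,0.02],[1,1.4,-5.4,0,0.02],[1,1.4,-5.4,0,0.02],[1,1.4,-5.4,0,0.02],[1,1.4,-5.4,0,0.02],[1,1.4,-5.4,0,0.02],[1,1.4,-5.4,0,0.02],[1,1.4,-5.4,0,0.02]],
  ],
  force=40,
)

```text
time_s: 1.1
tcp_pos: [0.4121, 0.1707, 0.2456]
eef_rot: [-180.0, -0.0, -17.2]
contact_force: [1.2, -0.1, -0.0]
gripper_width: 0.0876
gripper_force: 0.0
```

Request:
jog_arm(
  deltas=[
    [[1,1.4,-5.4,0,0.02],[1,1.4,-5.4,0,0.02],[1,1.4,-5.4,0,0.02],[1,1.4,-5.4,0,0.02],[1,1.4,-5.4,0,0.02],[1,1.4,-5.4,0,0.02],[1,1.4,-5.4,0,0.02],[1,1.4,-5.4,0,0.02]],
  ],
)

```text
time_s: 2.1
tcp_pos: [0.5242, -0.2613, 0.2453]
eef_rot: [-180.0, 0.0, -8.0]
contact_force: [1.3, 0.1, 0.3]
gripper_width: 0.0877
gripper_force: 0.0
```

Request:
jog_arm(
  deltas=[
    [[1,0,0,-4.5,0],[1,0,0,-4.5,0],[1,0,0,-4.5,0],[1,0,0,-3.3,0],[1,0,0,-1.5,0],[1,0,0,0,0],[-1,0,0,0,0],[-1,0,0,0,0]],
  ],
)

```text
time_s: 3.1
tcp_pos: [0.525, -0.2596, 0.064]
eef_rot: [180.0, -0.1, -8.1]
contact_force: [0.4, 0.3, -0.7]
gripper_width: 0.0732
gripper_force: 0.0
```

Request:
jog_arm(
  deltas=[
    [[-1,0,0,0,0],[-1,0,0,0,0],[-1,0,0,0,0],[-1,0,0,0,0],[-1,0,0,0,0]],
  ],
)

```text
time_s: 3.72
tcp_pos: [0.5242, -0.2594, 0.0625]
eef_rot: [180.0, 0.0, -8.1]
contact_force: [0.3, -0.4, -0.6]
gripper_width: 0.0297
gripper_force: 39.9
```

Request:
jog_arm(
  deltas=[
    [[-1,0,0,1.6,0],[-1,0,0,1.6,0],[-1,0,2.6,0,0.065],[-1,0,2.6,0,0.065],[-1,0,2.6,0,0.065],[-1,0,2.6,0,0.065],[-1,0,2.6,0,0.065],[-1,0,2.8,0,0.069]],
  ],
)

```text
time_s: 4.72
tcp_pos: [0.5245, -0.1006, 0.0958]
eef_rot: [180.0, -0.1, 14.6]
contact_force: [-0.1, -0.0, -3.2]
gripper_width: 0.0299
gripper_force: 39.9
```

Request:
jog_arm(
  deltas=[
    [[-1,0,0,0,0],[-1,0,0,0,0]],
  ],
)

```text
time_s: 4.97
tcp_pos: [0.5244, -0.1014, 0.0954]
eef_rot: [180.0, -0.1, 14.5]
contact_force: [0.3, -0.1, -2.7]
gripper_width: 0.0295
gripper_force: 39.9
```

Run:
```python
from h import *
for _ in range(4):
    s=r.get_state();print(s["time_s"],s["tcp_pos"],s["eef_rot"],s["contact_force"],s["moment"])
    im={n:r.capture(n) for n in I}
for n in I: cv2.imwrite(f"pics/{n}1.png",im[n])
for n,(x0,y0,w,h),k in(("top",(300,150,130,110),6),("scene",(200,230,170,130),4.7)):
    c=cv2.resize(im[n][y0:y0+h,x0:x0+w],None,fx=k,fy=k,interpolation=cv2.INTER_CUBIC)
    cv2.imwrite(f"pics/c1_{n}.png",c)
```

```text
4.975 [ 0.5244 -0.1014  0.0954] [179.992   -0.0579  14.5068] [ 0.3061 -0.1016 -2.7025] [-0.129   0.0614 -0.0121]
5.075 [ 0.5243 -0.1019  0.095 ] [179.9944  -0.0295  14.4515] [-0.1358 -0.4773 -3.61  ] [-0.1339  0.0558 -0.0288]
5.175 [ 0.5241 -0.102   0.0947] [-179.9997   -0.0036   14.4428] [ 0.1439  0.7707 -1.9917] [-0.1158  0.0364  0.0255]
5.275 [ 0.5241 -0.1019  0.0946] [179.9986   0.0039  14.455 ] [-0.2134 -0.6611 -2.8323] [-0.0222 -0.0024 -0.0564]
```

View pics/c1_scene.png

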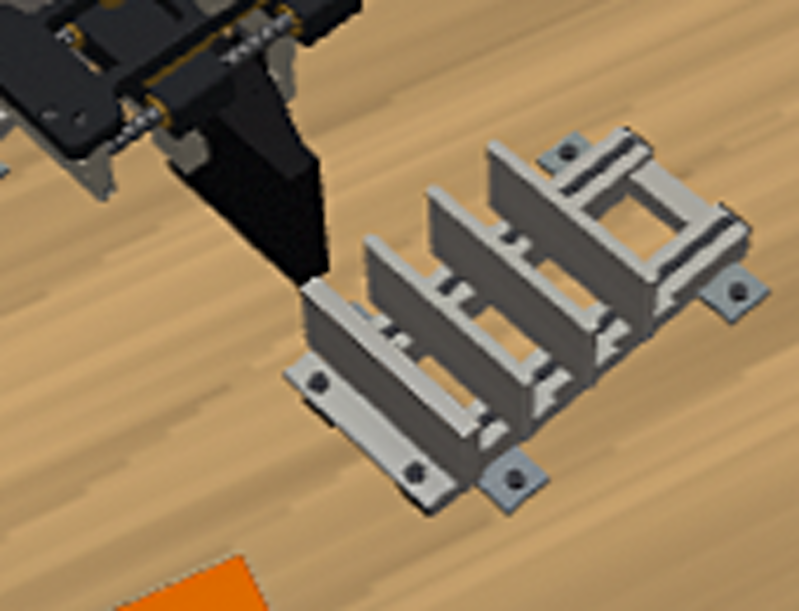

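Run:
```python
from h import *
p=[.5241,-.1019,np.radians(14.45)]
L=np.array([[62.5,-15,32],[62.5,1,32],[62.5,1,112],[52.5,1,112],[62.5,-15,112]])/1e3
u=proj("scene",W(p,L));print((u+.5-[200,230])*4.7-.5)
print((proj("top",W(p,L))+.5-[300,150])*6-.5)
q=[.6508,-.0905,.2525]
print("endplate front top corners",(proj("scene",W(q,np.array([[-48,-6.6,64],[-48,3.4,64]])/1e3))+.5-[200,230])*4.7-.5)
```

```text
[[302.4589 290.9859]
 [330.6118 269.4885]
 [319.5281 157.8641]
 [303.4318 143.7373]
 [289.7761 179.8545]]
[[452.6152 384.5163]
 [412.6803 393.1792]
 [436.2346 347.9882]
 [442.6511 374.1136]
 [478.6037 338.8299]]
endplate front top corners [[299.0591 286.2955]
 [317.2608 272.4157]]
```

View pics/c1_top.png

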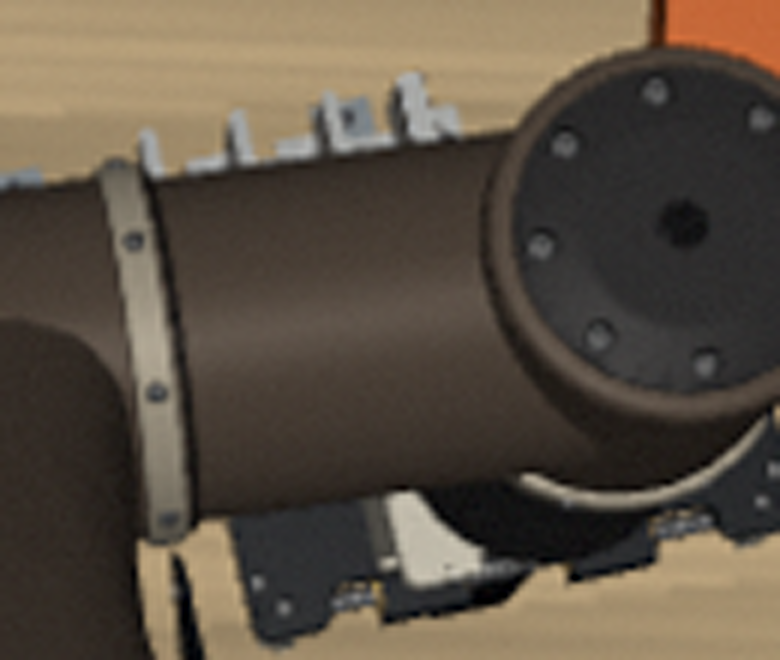

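The nose matches its predicted pixels to within about a pixel, crop (300,287) against (302,291), so the grasp offset is about 1 mm or less. The top view is blocked by the arm. Next the nose goes in, then I feel for the end plate.

Request:
jog_arm(
  deltas=[
    [[-1,0.775,0.2,0,0],[-1,0.775,0.2,0,0],[-1,0.775,0.2,0,0],[-1,0.775,0.2,0,0],[-1,0,0,0,0],[-1,0,0,0,0],[-1,0.025,-0.097,0,0],[-1,0,0,0,0]],
  ],
)

```text
time_s: 6.38
tcp_pos: [0.5552, -0.0945, 0.0946]
eef_rot: [180.0, -0.0, 14.5]
contact_force: [-0.5, -0.4, -3.2]
gripper_width: 0.03
gripper_force: 39.9
```

Request:
jog_arm(
  deltas=[
    [[-1,0,0,0,0],[-1,0,0,0,0]],
  ],
)

```text
time_s: 6.62
tcp_pos: [0.5554, -0.0944, 0.0946]
eef_rot: [-180.0, -0.0, 14.5]
contact_force: [-0.2, 0.5, -3.1]
gripper_width: 0.0299
gripper_force: 39.9
```

```bash
cat >> h.py <<'E'
Q=[.6508,-.0905,.2525];cq,sq=np.cos(Q[2]),np.sin(Q[2])
def rep(k=3):  # averaged state in rack axes
    A=[]
    for _ in range(k):
        s=r.get_state();d=s["tcp_pos"]-[*Q[:2],0];f=s["contact_force"]
        A.append([cq*d[0]+sq*d[1],-sq*d[0]+cq*d[1],d[2],s["eef_rot"][2],cq*f[0]+sq*f[1],-sq*f[0]+cq*f[1],f[2],s["moment"][2]])
        if k>1:r.capture("scene")
    A=np.array(A);print("t",s["time_s"],"lx,ly,z(mm)",A[:,:3].mean(0)*1e3,"yaw",A[:,3].mean(),"F",A[:,4:7].mean(0),"Mz",A[:,7].mean(),"Fy each",A[:,5])
E
python3 -c "
from h import *
rep(4)"
```

```text
t 6.775 lx,ly,z(mm) [-93.3618  20.056   94.5902] yaw 14.507421057815703 F [-0.0739 -0.1741 -3.0502] Mz 0.013275655927918094 Fy each [ 0.526  -0.8153  0.135  -0.5418]
```

Request:
jog_arm(
  deltas=[
    [[-1,0.005,-0.019,0,0],[-1,0.005,-0.019,0,0],[-1,0.005,-0.019,0,0],[-1,0.005,-0.019,0,0],[-1,0.005,-0.019,0,0],[-1,0,0,0,0],[-1,0,0,0,0]],
  ],
)

```text
time_s: 7.7
tcp_pos: [0.5557, -0.0954, 0.0946]
eef_rot: [180.0, -0.0, 14.5]
contact_force: [-0.1, -0.6, -4.3]
gripper_width: 0.0297
gripper_force: 39.9
```

```bash
python3 -c "
from h import *
rep(3)"
```

```text
t 7.8 lx,ly,z(mm) [-93.3421  19.0673  94.5622] yaw 14.508028458444867 F [ 0.1368 -0.2136 -3.3457] Mz -0.0023761420172360216 Fy each [-0.5978 -0.3823  0.3392]
```

Request:
jog_arm(
  deltas=[
    [[-1,0.005,-0.019,0,0],[-1,0,0,0,0],[-1,0,0,0,0]],
  ],
)

```text
time_s: 8.22
tcp_pos: [0.5557, -0.0956, 0.0946]
eef_rot: [-180.0, 0.0, 14.5]
contact_force: [-0.2, 0.9, -2.9]
gripper_width: 0.0299
gripper_force: 39.9
```

Request:
jog_arm(
  deltas=[
    [[-1,0.005,-0.019,0,0],[-1,0,0,0,0],[-1,0,0,0,0]],
  ],
)

```text
time_s: 8.6
tcp_pos: [0.5557, -0.0958, 0.0946]
eef_rot: [-180.0, -0.0, 14.5]
contact_force: [0.2, 0.1, -3.3]
gripper_width: 0.0298
gripper_force: 39.9
```

Request:
jog_arm(
  deltas=[
    [[-1,0.005,-0.019,0,0],[-1,0,0,0,0],[-1,0,0,0,0]],
  ],
)

```text
time_s: 8.98
tcp_pos: [0.5558, -0.0959, 0.0946]
eef_rot: [-180.0, -0.0, 14.5]
contact_force: [-0.4, 0.1, -2.4]
gripper_width: 0.0295
gripper_force: 39.9
```

```bash
python3 -c "
from h import *
rep(3)"
```

```text
t 9.075 lx,ly,z(mm) [-93.3396  18.4891  94.5555] yaw 14.506787362322155 F [ 0.2376  0.3427 -2.745 ] Mz 0.02965345495369559 Fy each [0.227  0.4053 0.3957]
```

Request:
jog_arm(
  deltas=[
    [[-1,0.005,-0.019,0,0],[-1,0,0,0,0],[-1,0,0,0,0]],
  ],
)

```text
time_s: 9.5
tcp_pos: [0.5558, -0.0961, 0.0946]
eef_rot: [-180.0, 0.0, 14.5]
contact_force: [-1.8, 1.1, -2.1]
gripper_width: 0.0298
gripper_force: 39.9
```

Request:
jog_arm(
  deltas=[
    [[-1,0.005,-0.019,0,0],[-1,0,0,0,0],[-1,0,0,0,0]],
  ],
)

```text
time_s: 9.88
tcp_pos: [0.5558, -0.0962, 0.0945]
eef_rot: [-180.0, 0.0, 14.5]
contact_force: [-1.7, 2.5, -3.2]
gripper_width: 0.0299
gripper_force: 39.9
```

Request:
jog_arm(
  deltas=[
    [[-1,0.005,-0.019,0,0],[-1,0,0,0,0],[-1,0,0,0,0]],
  ],
)

```text
time_s: 10.25
tcp_pos: [0.5558, -0.0963, 0.0946]
eef_rot: [-180.0, 0.0, 14.5]
contact_force: [-2.3, 4.1, -0.3]
gripper_width: 0.03
gripper_force: 39.9
```

```bash
python3 -c "
from h import *
rep(3)"
```

```text
t 10.35 lx,ly,z(mm) [-93.4047  18.1358  94.5497] yaw 14.513410240411512 F [-0.5835  4.8375 -0.5788] Mz 0.2665846283224506 Fy each [4.5809 5.2713 4.6604]
```

Light contact: first touch at ly ≈ 18.4 mm, and Mz/Fy puts the contact about 55 mm ahead, mid-way along the overlap, so the face is parallel. I'll ease back a little, pause, then wedge.

Request:
jog_arm(
  deltas=[
    [[-1,-0.004,0.015,0,0],[-1,0,0,0,0],[-1,0,0,0,0],[-1,0,0,0,0],[-1,0,0,0,0]],
  ],
  force=60,
)

```text
time_s: 11.02
tcp_pos: [0.5558, -0.0963, 0.0946]
eef_rot: [-180.0, 0.0, 14.5]
contact_force: [-3.7, 5.2, -1.0]
gripper_width: 0.0299
gripper_force: 59.9
```

Request:
jog_arm(
  deltas=[
    [[-1,0.194,0.05,0,0],[-1,0.194,0.05,0,0],[-1,0.194,0.05,0,0],[-1,0.194,0.05,0,0],[-1,0.194,0.05,0,0],[-1,0.194,0.05,0,0],[-1,0.194,0.05,0,0],[-1,0.194,0.05,0,0]],
  ],
)

```text
time_s: 12.02
tcp_pos: [0.5704, -0.0924, 0.0939]
eef_rot: [-180.0, 0.1, 14.5]
contact_force: [-3.0, 3.8, -3.3]
gripper_width: 0.0298
gripper_force: 59.9
```

```bash
python3 -c "
from h import *
rep(2)"
```

```text
t 12.075 lx,ly,z(mm) [-78.2526  18.1953  93.9115] yaw 14.485744112863426 F [-2.0061  4.4645 -3.385 ] Mz 0.2273338430330228 Fy each [4.4085 4.5206]
```

Request:
jog_arm(
  deltas=[
    [[-1,0.194,0.05,0,0],[-1,0.194,0.05,0,0],[-1,0.194,0.05,0,0],[-1,0.194,0.05,0,0],[-1,0.194,0.05,0,0],[-1,0.194,0.05,0,0],[-1,0.194,0.05,0,0],[-1,0.194,0.05,0,0]],
  ],
)

```text
time_s: 13.12
tcp_pos: [0.584, -0.089, 0.0933]
eef_rot: [-180.0, 0.3, 14.5]
contact_force: [-7.2, 2.1, -2.1]
gripper_width: 0.0296
gripper_force: 60.0
```

```bash
python3 -c "
from h import *
rep(2)"
```

```text
t 13.175 lx,ly,z(mm) [-64.2074  18.1707  93.3407] yaw 14.472863177297038 F [-6.7327  4.0531 -2.0556] Mz 0.3537324759921334 Fy each [3.8801 4.2262]
```

Request:
jog_arm(
  deltas=[
    [[-1,0.194,0.05,0,0],[-1,0.194,0.05,0,0],[-1,0.194,0.05,0,0],[-1,0.194,0.05,0,0],[-1,0.194,0.05,0,0],[-1,0.194,0.05,0,0],[-1,0.194,0.05,0,0],[-1,0.194,0.05,0,0]],
  ],
)

```text
time_s: 14.22
tcp_pos: [0.6004, -0.0847, 0.0936]
eef_rot: [-180.0, 0.2, 14.5]
contact_force: [-6.3, 2.4, -2.9]
gripper_width: 0.0297
gripper_force: 60.0
```

Request:
jog_arm(
  deltas=[
    [[-1,0.194,0.05,0,0],[-1,0.194,0.05,0,0],[-1,0.194,0.05,0,0],[-1,0,0,0,0],[-1,0,0,0,0],[-1,0,0,0,0],[-1,0,0,0,0]],
  ],
)

```text
time_s: 15.1
tcp_pos: [0.6064, -0.0832, 0.0936]
eef_rot: [-180.0, 0.2, 14.5]
contact_force: [-5.0, 2.1, -3.8]
gripper_width: 0.0296
gripper_force: 60.0
```

```bash
python3 -c "
from h import *
rep(3)"
```

```text
t 15.2 lx,ly,z(mm) [-41.1377  18.1815  93.6127] yaw 14.491813825699653 F [-4.3195  3.8702 -3.5138] Mz 0.3604067072810013 Fy each [3.2696 4.2701 4.0709]
```

Request:
jog_arm(
  deltas=[
    [[-1,0,0,0.5,0],[-1,0,0,0.8,0],[-1,0,0,1,0],[-1,0,0,1.2,0],[-1,0,0,1.5,0],[-1,0,0,0,0],[-1,-2.3,0.4,0,0],[-1,-2.3,0.4,0,0]],
  ],
)

```text
time_s: 16.25
tcp_pos: [0.5617, -0.0751, 0.1444]
eef_rot: [180.0, 0.0, 14.5]
contact_force: [0.7, -0.6, -1.8]
gripper_width: 0.0298
gripper_force: 59.9
```

Request:
jog_arm(
  deltas=[
    [[-1,-2.3,0.4,0,0],[-1,-2.3,0.4,0,0],[-1,0,0,-1.5,0],[-1,0,0,-1.5,0],[-1,0,0,-1.5,0],[-1,0,0,-0.5,0],[-1,0,0,0,0],[-1,0,0,0,0]],
  ],
)

```text
time_s: 17.25
tcp_pos: [0.5167, -0.0668, 0.0948]
eef_rot: [180.0, -0.0, 14.5]
contact_force: [0.8, 0.3, -3.0]
gripper_width: 0.0295
gripper_force: 59.9
```

```bash
python3 -c "
from h import *
im=r.capture('scene');cv2.imwrite('pics/scene2.png',im)
rep(3)"
```

```text
t 17.4 lx,ly,z(mm) [-123.9338   56.4639   94.9973] yaw 14.510711310115914 F [-0.1155 -0.3885 -3.0357] Mz -0.004824499856982249 Fy each [-0.1667 -0.8295 -0.1693]
```

```bash
cat >> h.py <<'E'
def plates(f,n="scene",guess=(0,.038,.0687,.1033)):
    img=cv2.imread(f).max(2).astype(np.float32);xs=np.linspace(0,.044,40);o=[]
    def samp(P):
        u=proj(n,P).astype(np.float32);return cv2.remap(img,u[:,:1],u[:,1:],cv2.INTER_LINEAR).ravel()
    sg=1 if n=="top" else -1
    for i,g in enumerate(guess):
        t=.005 if i==0 else .003
        e=lambda y,d:samp(W(Q,np.c_[xs,np.full(40,y+sg*(t+d)),np.full(40,.064)]))
        o.append(max(((e(y,-.002)-e(y,.0015)).mean(),y) for y in np.arange(g-.007,g+.007,.0001))[1]*1e3)
    print(f,np.round(o,1),"rel end",np.round(np.array(o)-o[0],1))
E
python3 - <<'E'
from h import *
plates("pics/scene0.png",guess=(0,.032,.0687,.1033));plates("pics/scene2.png")
E
```

```text
pics/scene0.png [ -2.1  30.3  66.6 101.6] rel end [  0.   32.4  68.7 103.7]
pics/scene2.png [ -2.1  35.9  66.6 101.6] rel end [  0.   38.   68.7 103.7]
```

Divider 1 now measures 38.0 mm from the end plate, exactly right, and dividers 2 and 3 haven't moved. On to slot 2, where contact should come at ly ≈ 54.3.

Request:
jog_arm(
  deltas=[
    [[-1,0.74,0.19,0,0],[-1,0.74,0.19,0,0],[-1,0.74,0.19,0,0],[-1,0.74,0.19,0,0],[-1,0,0,0,0],[-1,0.02,-0.077,0,0],[-1,0.02,-0.077,0,0],[-1,0,0,0,0]],
  ],
)

```text
time_s: 18.45
tcp_pos: [0.5461, -0.0609, 0.0946]
eef_rot: [180.0, -0.0, 14.5]
contact_force: [-0.3, 0.3, -3.9]
gripper_width: 0.0295
gripper_force: 59.9
```

Request:
jog_arm(
  deltas=[
    [[-1,0,0,0,0],[-1,0,0,0,0],[-1,0,0,0,0]],
  ],
)

```text
time_s: 18.82
tcp_pos: [0.5463, -0.0608, 0.0946]
eef_rot: [180.0, -0.0, 14.5]
contact_force: [0.0, 0.3, -2.4]
gripper_width: 0.0297
gripper_force: 59.9
```

```bash
python3 -c "
from h import *
rep(4)"
```

```text
t 18.975 lx,ly,z(mm) [-93.758   54.9044  94.5704] yaw 14.508959344663522 F [-0.1563  0.1997 -3.1405] Mz 0.008194869381259715 Fy each [ 0.2634 -0.1705  0.7159 -0.0101]
```

Request:
jog_arm(
  deltas=[
    [[-1,0.0075,-0.029,0,0],[-1,0,0,0,0],[-1,0,0,0,0],[-1,0,0,0,0]],
  ],
)

```text
time_s: 19.52
tcp_pos: [0.5464, -0.0611, 0.0946]
eef_rot: [180.0, -0.0, 14.5]
contact_force: [0.5, 0.2, -2.3]
gripper_width: 0.0297
gripper_force: 59.9
```

```bash
python3 -c "
from h import *
rep(4)"
```

```text
t 19.675 lx,ly,z(mm) [-93.7672  54.5847  94.5554] yaw 14.506566534056095 F [ 0.2814  0.2405 -2.7853] Mz 0.003063870369905696 Fy each [ 0.079   0.7402 -0.8617  1.0046]
```

Request:
jog_arm(
  deltas=[
    [[-1,0.0025,-0.01,0,0],[-1,0,0,0,0],[-1,0,0,0,0],[-1,0,0,0,0]],
  ],
)

```text
time_s: 20.23
tcp_pos: [0.5464, -0.0612, 0.0946]
eef_rot: [-180.0, -0.0, 14.5]
contact_force: [-0.5, -0.1, -2.6]
gripper_width: 0.03
gripper_force: 59.9
```

```bash
python3 -c "
from h import *
rep(4)"
```

```text
t 20.375 lx,ly,z(mm) [-93.7676  54.494   94.5616] yaw 14.509254924631165 F [-0.3866  0.1397 -2.8653] Mz 0.030905003147539186 Fy each [0.0709 0.3106 0.0126 0.1644]
```

Request:
jog_arm(
  deltas=[
    [[-1,0.0025,-0.01,0,0],[-1,0,0,0,0],[-1,0,0,0,0],[-1,0,0,0,0]],
  ],
)

```text
time_s: 20.92
tcp_pos: [0.5464, -0.0612, 0.0945]
eef_rot: [-180.0, 0.0, 14.5]
contact_force: [-0.2, 1.2, -3.2]
gripper_width: 0.03
gripper_force: 59.9
```

```bash
python3 -c "
from h import *
rep(4)"
```

```text
t 21.075 lx,ly,z(mm) [-93.7721  54.4199  94.5504] yaw 14.509684033987234 F [-0.5007  1.1361 -2.9472] Mz 0.07837252758569213 Fy each [1.2027 1.3621 0.5978 1.3818]
```

Light touch on divider 1 at ly 54.42, about 1.1 N and well below its 3 N drag. Now the wedge. I'll ease the commanded line out slightly as the wedge load comes on, so divider 1 isn't shoved.

Request:
jog_arm(
  deltas=[
    [[-1,0,0,0,0],[-1,0,0,0,0],[-1,0.194,0.05,0,0],[-1,0.194,0.05,0,0],[-1,0.194,0.05,0,0],[-1,0.194,0.05,0,0],[-1,0.194,0.05,0,0],[-1,0.194,0.05,0,0]],
  ],
)

```text
time_s: 22.12
tcp_pos: [0.5581, -0.0582, 0.0945]
eef_rot: [-180.0, 0.0, 14.5]
contact_force: [-1.6, 1.6, -3.1]
gripper_width: 0.0295
gripper_force: 59.9
```

```bash
python3 -c "
from h import *
rep(2)"
```

```text
t 22.175 lx,ly,z(mm) [-81.5325  54.3943  94.5174] yaw 14.510555769243835 F [-0.6293  1.7589 -3.2968] Mz 0.12073565217937221 Fy each [1.9039 1.6138]
```

Request:
jog_arm(
  deltas=[
    [[-1,0.193,0.053,0,0],[-1,0.193,0.053,0,0],[-1,0.193,0.053,0,0]],
  ],
)

```text
time_s: 22.6
tcp_pos: [0.5634, -0.0569, 0.0945]
eef_rot: [180.0, 0.1, 14.5]
contact_force: [-3.9, -0.2, -2.5]
gripper_width: 0.0297
gripper_force: 59.9
```

```bash
python3 -c "
from h import *
rep(2)"
```

```text
t 22.65 lx,ly,z(mm) [-76.1575  54.3533  94.446 ] yaw 14.50705188388794 F [-2.8674  1.0782 -2.2496] Mz 0.11397577938442266 Fy each [0.7886 1.3678]
```

Request:
jog_arm(
  deltas=[
    [[-1,0.19,0.06,0,0],[-1,0.193,0.053,0,0],[-1,0.193,0.053,0,0]],
  ],
)

```text
time_s: 23.08
tcp_pos: [0.5694, -0.0553, 0.0943]
eef_rot: [180.0, 0.0, 14.5]
contact_force: [-4.1, -2.1, -3.7]
gripper_width: 0.03
gripper_force: 59.9
```

```bash
python3 -c "
from h import *
rep(2)"
```

```text
t 23.125 lx,ly,z(mm) [-69.8118  54.4254  94.3811] yaw 14.501117611465745 F [-3.9971 -1.1174 -3.3866] Mz 0.060176243504128826 Fy each [-1.0401 -1.1947]
```

Request:
jog_arm(
  deltas=[
    [[-1,0.193,0.052,0,0],[-1,0.193,0.052,0,0],[-1,0.194,0.05,0,0],[-1,0.194,0.05,0,0]],
  ],
)

```text
time_s: 23.68
tcp_pos: [0.5784, -0.0528, 0.0949]
eef_rot: [180.0, -0.1, 14.5]
contact_force: [-0.2, -3.2, -2.7]
gripper_width: 0.0297
gripper_force: 59.9
```

```bash
python3 -c "
from h import *
rep(2)"
```

```text
t 23.725 lx,ly,z(mm) [-60.4961  54.5576  94.9476] yaw 14.52036710578572 F [-0.9442 -3.3328 -2.766 ] Mz -0.022266356843464927 Fy each [-3.0198 -3.6458]
```

Request:
jog_arm(
  deltas=[
    [[-1,0.196,0.042,0,0],[-1,0.194,0.05,0,0],[-1,0.194,0.05,0,0],[-1,0.194,0.05,0,0],[-1,0.194,0.05,0,0],[-1,0.194,0.05,0,0],[-1,0.194,0.05,0,0],[-1,0.194,0.05,0,0]],
  ],
)

```text
time_s: 24.78
tcp_pos: [0.593, -0.0491, 0.0945]
eef_rot: [180.0, 0.0, 14.5]
contact_force: [-1.6, -3.1, -2.7]
gripper_width: 0.0296
gripper_force: 59.9
```

Request:
jog_arm(
  deltas=[
    [[-1,0.194,0.05,0,0],[-1,0,0,0,0],[-1,0,0,0,0],[-1,0,0,0,0]],
  ],
)

```text
time_s: 25.28
tcp_pos: [0.5951, -0.0484, 0.0946]
eef_rot: [180.0, -0.0, 14.5]
contact_force: [1.6, -2.8, -5.0]
gripper_width: 0.0296
gripper_force: 59.9
```

```bash
python3 -c "
from h import *
rep(3)"
```

```text
t 25.375 lx,ly,z(mm) [-43.3974  54.6268  94.6163] yaw 14.510637649177992 F [ 0.5379 -2.599  -4.6736] Mz 0.015996445007295922 Fy each [-3.1335 -1.9582 -2.7052]
```

Request:
jog_arm(
  deltas=[
    [[-1,0.0025,-0.01,0.5,0],[-1,0,0,0.8,0],[-1,0,0,1,0],[-1,0,0,1.2,0],[-1,0,0,1.5,0],[-1,0,0,0,0],[-1,-2.2,0.43,0,0],[-1,-2.2,0.43,0,0]],
  ],
)

```text
time_s: 26.42
tcp_pos: [0.55, -0.04, 0.144]
eef_rot: [-180.0, 0.0, 14.5]
contact_force: [-0.8, 0.2, -3.2]
gripper_width: 0.0297
gripper_force: 59.9
```

Request:
jog_arm(
  deltas=[
    [[-1,-2.2,0.43,0,0],[-1,-2.2,0.43,0,0],[-1,0,0,-1.5,0],[-1,0,0,-1.5,0],[-1,0,0,-1.5,0],[-1,0,0,-0.5,0],[-1,0,0,0,0],[-1,0,0,0,0]],
  ],
)

```text
time_s: 27.42
tcp_pos: [0.5073, -0.0314, 0.0948]
eef_rot: [180.0, -0.0, 14.5]
contact_force: [0.5, -0.0, -2.8]
gripper_width: 0.0299
gripper_force: 59.9
```

```bash
python3 -c "
from h import *
im=r.capture('scene');cv2.imwrite('pics/scene3.png',im)
rep(3);plates('pics/scene3.png',guess=(0,.038,.074,.1033))
for a,t in ((1,'top'),): cv2.imwrite('pics/top3.png',r.capture('top'))"
```

```text
t 27.575 lx,ly,z(mm) [-124.2578   93.0926   94.9924] yaw 14.509740677306114 F [ 0.3919  0.3386 -3.4315] Mz -0.006866036517508498 Fy each [ 0.9781 -0.3186  0.3562]
pics/scene3.png [ -2.1  35.8  72.3 101.6] rel end [  0.   37.9  74.4 103.7]
```

Request:
jog_arm(
  deltas=[
    [[-1,0.74,0.19,0,0],[-1,0.74,0.19,0,0],[-1,0.74,0.19,0,0],[-1,0.74,0.19,0,0],[-1,0,0,0,0],[-1,0.02,-0.077,0,0],[-1,0.02,-0.077,0,0],[-1,0,0,0,0]],
  ],
)

```text
time_s: 28.68
tcp_pos: [0.5367, -0.0255, 0.0946]
eef_rot: [180.0, -0.0, 14.5]
contact_force: [-0.6, -0.5, -3.1]
gripper_width: 0.03
gripper_force: 59.9
```

Request:
jog_arm(
  deltas=[
    [[-1,0,0,0,0],[-1,0,0,0,0],[-1,0.0075,-0.029,0,0],[-1,0,0,0,0],[-1,0,0,0,0],[-1,0,0,0,0]],
  ],
)

```text
time_s: 29.42
tcp_pos: [0.537, -0.0257, 0.0946]
eef_rot: [180.0, -0.0, 14.5]
contact_force: [-0.7, 1.0, -3.4]
gripper_width: 0.0295
gripper_force: 59.9
```

```bash
python3 -c "
from h import *
rep(4)"
```

```text
t 29.575 lx,ly,z(mm) [-94.0524  91.2096  94.5664] yaw 14.509393269252241 F [-0.0309  0.3036 -3.2231] Mz 0.01710125160281852 Fy each [ 1.1199  0.5416  0.0418 -0.4889]
```

Request:
jog_arm(
  deltas=[
    [[-1,0.005,-0.02,0,0],[-1,0,0,0,0],[-1,0,0,0,0],[-1,0,0,0,0]],
  ],
)

```text
time_s: 30.12
tcp_pos: [0.537, -0.0259, 0.0945]
eef_rot: [-180.0, 0.0, 14.5]
contact_force: [-0.1, -0.0, -3.3]
gripper_width: 0.0293
gripper_force: 59.9
```

```bash
python3 -c "
from h import *
rep(5)"
```

```text
t 30.325 lx,ly,z(mm) [-94.0792  91.0014  94.5524] yaw 14.507950429932086 F [ 0.0852 -0.1711 -3.1984] Mz 0.000871439853372457 Fy each [-0.0179  0.1231 -0.1309 -0.9603  0.1307]
```

Request:
jog_arm(
  deltas=[
    [[-1,0.0025,-0.01,0,0],[-1,0,0,0,0],[-1,0,0,0,0],[-1,0,0,0,0]],
  ],
)

```text
time_s: 30.88
tcp_pos: [0.537, -0.026, 0.0946]
eef_rot: [180.0, 0.0, 14.5]
contact_force: [-0.0, 0.6, -3.1]
gripper_width: 0.0297
gripper_force: 59.9
```

```bash
python3 -c "
from h import *
rep(5)"
```

```text
t 31.075 lx,ly,z(mm) [-94.0666  90.9024  94.5542] yaw 14.507300147644202 F [-0.0261  0.5216 -3.2272] Mz -0.009335700468221889 Fy each [ 0.5753 -0.0297  0.5829  0.8427  0.637 ]
```

Request:
jog_arm(
  deltas=[
    [[-1,0.0025,-0.01,0,0],[-1,0,0,0,0],[-1,0,0,0,0],[-1,0,0,0,0]],
  ],
)

```text
time_s: 31.62
tcp_pos: [0.537, -0.0261, 0.0946]
eef_rot: [-180.0, -0.0, 14.5]
contact_force: [-1.2, 0.5, -3.2]
gripper_width: 0.0295
gripper_force: 59.9
```

```bash
python3 -c "
from h import *
rep(5)"
```

```text
t 31.825 lx,ly,z(mm) [-94.079   90.8104  94.5566] yaw 14.5088481307477 F [ 0.0533  0.5061 -2.9837] Mz 0.010251549613497737 Fy each [ 0.8126  0.6779  0.3405 -0.0673  0.7668]
```

Request:
jog_arm(
  deltas=[
    [[-1,0.0025,-0.01,0,0],[-1,0,0,0,0],[-1,0,0,0,0],[-1,0,0,0,0]],
  ],
)

```text
time_s: 32.38
tcp_pos: [0.5371, -0.0261, 0.0946]
eef_rot: [-180.0, -0.0, 14.5]
contact_force: [-0.6, 1.4, -3.3]
gripper_width: 0.0297
gripper_force: 59.9
```

```bash
python3 -c "
from h import *
rep(5)"
```

```text
t 32.575 lx,ly,z(mm) [-94.0858  90.7285  94.5575] yaw 14.508411607929329 F [-0.749   1.3687 -3.0462] Mz 0.07578926978420338 Fy each [1.4687 1.5952 1.1216 1.4805 1.1775]
```

Light touch on divider 2 at ly 90.73, about 1.3 N. Now the third wedge, with less outward bias.

Request:
jog_arm(
  deltas=[
    [[-1,0,0,0,0],[-1,0.194,0.05,0,0],[-1,0.194,0.05,0,0],[-1,0.194,0.05,0,0],[-1,0.194,0.05,0,0],[-1,0.194,0.05,0,0],[-1,0.193,0.053,0,0],[-1,0.193,0.053,0,0]],
  ],
)

```text
time_s: 33.62
tcp_pos: [0.5508, -0.0226, 0.0946]
eef_rot: [180.0, 0.0, 14.5]
contact_force: [-1.4, 1.5, -3.3]
gripper_width: 0.0294
gripper_force: 59.9
```

Request:
jog_arm(
  deltas=[
    [[-1,0.193,0.053,0,0],[-1,0.193,0.053,0,0]],
  ],
)

```text
time_s: 33.88
tcp_pos: [0.5533, -0.0221, 0.0941]
eef_rot: [180.0, 0.2, 14.5]
contact_force: [-4.3, -1.6, -3.1]
gripper_width: 0.0293
gripper_force: 59.9
```

```bash
python3 -c "
from h import *
rep(2)"
```

```text
t 33.925 lx,ly,z(mm) [-77.129   90.557   94.1263] yaw 14.487238494886011 F [-4.8099 -0.2673 -3.2729] Mz 0.06751129654235953 Fy each [-0.4488 -0.0857]
```

Request:
jog_arm(
  deltas=[
    [[-1,0.193,0.053,0,0],[-1,0.194,0.05,0,0],[-1,0.194,0.05,0,0]],
  ],
)

```text
time_s: 34.35
tcp_pos: [0.5604, -0.0202, 0.0946]
eef_rot: [180.0, 0.0, 14.5]
contact_force: [-4.0, -2.6, -3.1]
gripper_width: 0.0296
gripper_force: 59.9
```

```bash
python3 -c "
from h import *
rep(2)"
```

```text
t 34.4 lx,ly,z(mm) [-69.7383  90.6579  94.5911] yaw 14.508853349903749 F [-3.6662 -1.6207 -3.4693] Mz 0.020802392777704744 Fy each [-1.4713 -1.7701]
```

Request:
jog_arm(
  deltas=[
    [[-1,0.195,0.045,0,0],[-1,0.194,0.05,0,0],[-1,0.194,0.05,0,0],[-1,0.194,0.05,0,0]],
  ],
)

```text
time_s: 34.95
tcp_pos: [0.5689, -0.0179, 0.0948]
eef_rot: [180.0, -0.1, 14.5]
contact_force: [-0.6, -3.9, -3.1]
gripper_width: 0.0296
gripper_force: 59.9
```

```bash
python3 -c "
from h import *
rep(2)"
```

```text
t 35.0 lx,ly,z(mm) [-60.9023  90.7398  94.86  ] yaw 14.518724434084984 F [-0.7165 -3.2822 -2.8835] Mz -0.057452741540588236 Fy each [-3.6055 -2.959 ]
```

Request:
jog_arm(
  deltas=[
    [[-1,0.195,0.045,0,0],[-1,0.195,0.046,0,0],[-1,0.194,0.05,0,0],[-1,0.194,0.05,0,0],[-1,0.194,0.05,0,0],[-1,0.194,0.05,0,0],[-1,0.194,0.05,0,0],[-1,0.194,0.05,0,0]],
  ],
)

```text
time_s: 36.05
tcp_pos: [0.5836, -0.0142, 0.0945]
eef_rot: [-180.0, 0.0, 14.5]
contact_force: [-0.6, -2.5, -2.5]
gripper_width: 0.0299
gripper_force: 59.9
```

Request:
jog_arm(
  deltas=[
    [[-1,0.194,0.05,0,0],[-1,0,0,0,0],[-1,0,0,0,0],[-1,0,0,0,0]],
  ],
)

```text
time_s: 36.55
tcp_pos: [0.5858, -0.0136, 0.0946]
eef_rot: [180.0, -0.0, 14.5]
contact_force: [1.1, -2.7, -3.5]
gripper_width: 0.0294
gripper_force: 59.9
```

```bash
python3 -c "
from h import *
rep(3)"
```

```text
t 36.65 lx,ly,z(mm) [-43.7407  90.7149  94.589 ] yaw 14.511228678714595 F [ 0.1886 -2.6841 -4.5181] Mz 0.057112297746581685 Fy each [-2.8616 -1.9895 -3.2012]
```

Request:
jog_arm(
  deltas=[
    [[-1,0.002,-0.008,0.5,0],[-1,0,0,0.8,0],[-1,0,0,1,0],[-1,0,0,1.2,0],[-1,0,0,1.5,0],[-1,0,0,1,0],[-1,-1.5,-1,0,0],[-1,-1.5,-3,0,0]],
  ],
)

```text
time_s: 37.7
tcp_pos: [0.5544, -0.0537, 0.1544]
eef_rot: [-180.0, 0.0, 14.6]
contact_force: [-0.3, -0.8, -2.2]
gripper_width: 0.0297
gripper_force: 59.9
```

Request:
jog_arm(
  deltas=[
    [[-1,-1.5,-4,0,0],[-1,-1.5,-4,0,0],[-1,0,-4,0,0],[-1,0,-4,0,0],[-1,0,-3,0,0],[-1,0,-1.5,0,0],[-1,0,0,-2.5,0],[-1,0,0,-2.5,0]],
  ],
)

```text
time_s: 38.7
tcp_pos: [0.5249, -0.2588, 0.104]
eef_rot: [-180.0, -0.0, 14.5]
contact_force: [0.9, -0.5, -2.6]
gripper_width: 0.0299
gripper_force: 59.9
```

Request:
jog_arm(
  deltas=[
    [[-1,0,0,-2.5,0],[-1,0,0,-1,0],[-1,0,0,-0.4,0],[-1,0,0,-0.2,0],[-1,0,0,0,0],[-1,0,0,0,0],[-1,0,0,0,0]],
  ],
)

```text
time_s: 39.58
tcp_pos: [0.5257, -0.2588, 0.064]
eef_rot: [180.0, -0.0, 14.5]
contact_force: [0.4, -0.9, -2.8]
gripper_width: 0.0293
gripper_force: 59.9
```

```bash
python3 -c "
from h import *
im=r.capture('scene');cv2.imwrite('pics/scene4.png',im)
print(r.get_state()['tcp_pos'],r.get_state()['eef_rot']);rep(3);plates('pics/scene4.png',guess=(0,.038,.074,.110))
cv2.imwrite('pics/v4.png',cv2.resize(im[210:370,140:380],None,fx=3.2,fy=3.2,interpolation=cv2.INTER_CUBIC))"
```

```text
[ 0.5257 -0.2588  0.0639] [179.9889  -0.0264  14.5089]
t 39.725 lx,ly,z(mm) [-163.243  -131.6789   63.7796] yaw 14.507306008897011 F [-0.1538  0.0622 -3.1199] Mz -0.014202918181593402 Fy each [-0.2946  0.5356 -0.0543]
pics/scene4.png [ -2.1  35.8  72.  108.2] rel end [  0.   37.9  74.1 110.3]
```

View pics/v4.png

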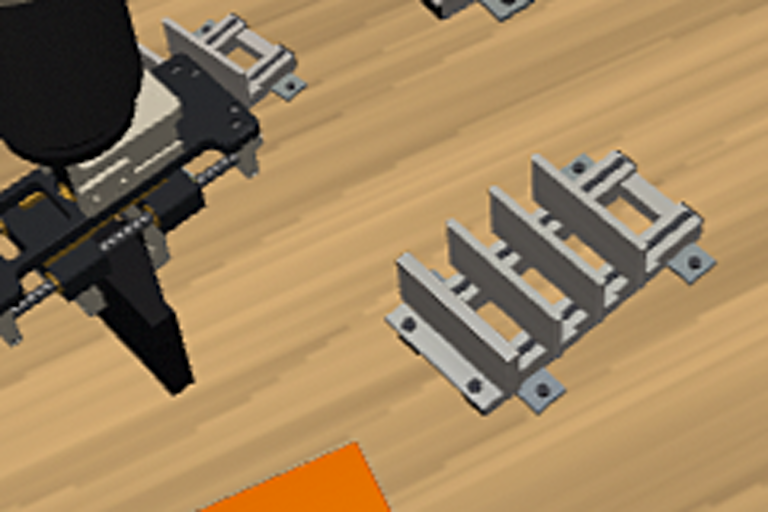

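The dividers sit at 37.9, 74.1 and 110.3 mm, against targets of 38, 74 and 110. The block hangs just above the bench, nose at crop (178,390), clear of the carton. I'll set it down.

Request:
jog_arm(
  deltas=[
    [[-1,0,0,-0.06,0],[-1,0,0,0,0],[-1,0,0,-0.04,0],[-1,0,0,0,0],[-1,0,0,0,0]],
  ],
)

```text
time_s: 40.4
tcp_pos: [0.5256, -0.2588, 0.0626]
eef_rot: [180.0, -0.0, 14.5]
contact_force: [0.0, 0.5, -2.6]
gripper_width: 0.03
gripper_force: 59.9
```

```bash
python3 -c "
from h import *
rep(3)"
```

```text
t 40.5 lx,ly,z(mm) [-163.3046 -131.6593   62.5876] yaw 14.50704336943707 F [-0.019   0.0407 -2.5118] Mz -0.007806709028136135 Fy each [ 0.4365  0.0045 -0.319 ]
```

Request:
jog_arm(
  deltas=[
    [[-1,0,0,-0.03,0],[-1,0,0,0,0],[-1,0,0,0,0],[-1,0,0,0,0]],
  ],
)

```text
time_s: 41.05
tcp_pos: [0.5255, -0.2588, 0.0625]
eef_rot: [180.0, 0.0, 14.5]
contact_force: [-2.1, 0.2, 2.6]
gripper_width: 0.0296
gripper_force: 59.9
```

```bash
python3 -c "
from h import *
rep(3)"
```

```text
t 41.15 lx,ly,z(mm) [-163.3222 -131.6701   62.5062] yaw 14.510743212314411 F [-2.2228  1.4379  3.6249] Mz 0.04670655632589652 Fy each [0.7321 1.7856 1.7961]
```

On the bench. Release, wait, then rise straight up.

Request:
jog_arm(
  deltas=[
    [[0,0,0,0,0],[0.4,0,0,0,0],[1,0,0,0,0],[1,0,0,0,0],[1,0,0,0,0],[1,0,0,0,0],[1,0,0,0,0],[1,0,0,0,0]],
  ],
)

```text
time_s: 42.2
tcp_pos: [0.5256, -0.2588, 0.0623]
eef_rot: [180.0, -0.0, 14.5]
contact_force: [-0.1, -1.0, 0.3]
gripper_width: 0.0876
gripper_force: 0.0
```

Request:
jog_arm(
  deltas=[
    [[1,0,0,1,0],[1,0,0,2,0],[1,0,0,4,0],[1,0,0,4,0],[1,0,0,4,0],[1,0,0,2,0],[1,0,0,0,0],[1,0,0,0,0]],
  ],
)

```text
time_s: 43.2
tcp_pos: [0.5251, -0.2586, 0.2319]
eef_rot: [-180.0, 0.0, 14.5]
contact_force: [-1.0, -0.4, -0.5]
gripper_width: 0.0876
gripper_force: 0.0
```

```bash
python3 -c "
from h import *
im=r.capture('scene');cv2.imwrite('pics/scene5.png',im)
rep(2);plates('pics/scene5.png',guess=(0,.038,.074,.110))
cv2.imwrite('pics/v5.png',cv2.resize(im[210:370,140:380],None,fx=3.2,fy=3.2,interpolation=cv2.INTER_CUBIC))"
```

```text
t 43.3 lx,ly,z(mm) [-163.8455 -131.3303  231.3506] yaw 14.500219109076749 F [-0.0344 -0.2026 -0.3518] Mz 0.010221208410057322 Fy each [-0.2061 -0.199 ]
pics/scene5.png [ -2.1  35.8  72.  108.2] rel end [  0.   37.9  74.1 110.3]
```

View pics/v5.png

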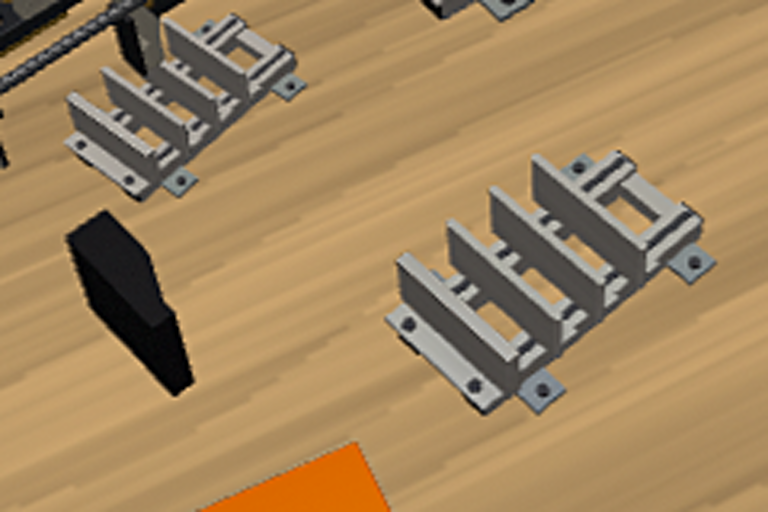

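The block stands upright at crop (130,300), the rack slots look equal, and the gripper is well clear. Handing in.

```bash
python3 -c "
from plant import r
print(r.close_job())"
```

```text
the job is handed in; nothing more can be done
None
```

Job handed in at 43 s: by the camera, the three slots measure about 29.9, 30.2 and 30.2 mm against the 30 mm block, which stands upright on the bench; divider 2 first sat about 0.3 mm wide and the third wedging appears to have moved it back about 0.2 mm.

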